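Focus the inspection camera and hold the red test lens up to it

TASK

First turn the focus knob on top of the inspection camera so that its white pointer stands at the green mark. Then lift the test lens with the red tab out of the wooden rack and hold it in the air in front of the camera: straight above the yellow cross, its glass centred at the height of the camera's objective, upright with the tab on top and square to the camera (either face), touching nothing but the gripper. Finish while still holding it there, keep it from touching the camera stand, and leave the two other lenses, the drops bottle and the lens case where they are.

Things in the scene. Friction and masses are not known exactly. Their poses are not given: they have to be found in the camera images.
- camera_stand: White inspection camera fixed to the desk. Origin on the desk, z up, looks along its -x. Base plate 280 x 160 x 12 mm, x -160 to 120; yellow cross on it at x -100. Column 60 x 50 at x 60. Head 120 x 80 mm, x 0 to 120, z 115 to 185. Barrel 58 mm across, front at x -40, centre line at z 150. Knob on the head at x 60 over a silver dial, 76 mm across, top at z 189.
- view_point (a point): The point in the air where the centre of the lens glass must be held: 60 mm straight in front of the objective, 150 mm above the desk, straight above the yellow cross. Its axes are those of the camera stand (x = the camera's line of sight).
- focus_knob (a joint): Focus knob, vertical axis, stays where it is left (friction 0.03 N m). Value in rad, grows clockwise seen from above, range 0 to 2.6. At 0 the white pointer points along the stand's -x (the way the camera looks). The green mark on the dial is at 1.571 (the stand's +y side); ticks every 0.524 rad. Starts between 0.1 and 0.95.
- knob_grip (a point): On the knob's axis, 217 mm above the desk, 11 mm below the top of its grip bar. Bar 44 mm long, 12 mm thick, rising 33 mm above a round skirt (46 mm across, top 195 mm above the desk); grip it across the 12 mm. The point turns with the knob: x runs along the bar, white pointer at the -x end; z up.
- lens_rack: Fixed pale wooden block, 76 x 180 x 30 mm, origin under its centre on the desk, z up. Three slots across it (at y = -60, 0, +60 mm of its frame), each 49 mm along x, 9 mm wide along y and 22 mm deep (slot floor 8 mm above the desk). Each holds one test lens, in any order.
- lens_red: Lens to present: aluminium plate 46 mm wide (x), 6 thick (y), 50 tall (z) with a round 36 mm glass, on edge in a slot; red grip tab on top, 18 wide (x), 10 thick (y), 28 tall (z 50 to 78). Origin: centre of its lower edge, in the rack 8 mm above the desk; z up, y = normal of the glass. About 50 g. 50 mm of air between neighbouring tabs.
- lens_red_centre (a point): Centre of the red lens's glass, 25 mm above the origin of the lens; axes of the lens (y = normal of the glass).
- lens_black: A lens of the same shape with a black tab, in the rack; must stay there.
- lens_blue: A lens of the same shape with a blue tab, in the rack; must stay there.
- drops_bottle: Standing white bottle with red cap, 44 mm across, 105 mm tall, origin under its centre; bystander.
- lens_case: Flat contact lens case with two round caps, 30 x 66 x 16 mm, origin under its centre; bystander.
- objective (a point): Centre of the front face of the camera's objective barrel, 150 mm above the desk; axes of the camera stand.

How it is judged (in metres and radians):
On the way, in this order (a step that is already met when the one before it is completed fails the run):
1. the focus knob's pointer stands at the green mark (within 0.1 rad) (value of joint focus_knob between 1.471 and 1.671 rad), for 0.2 s.
2. the red lens is lifted clear of the rack in the gripper (height (world z) of lens_red above 0.04 m and contact force between lens_red and the fingers above 0.5 N and contact force between lens_red and lens_rack below 0.05 N), for 0.2 s.
At the end, for the whole second after the job is handed in: Red lens held still by the gripper alone, tab up, glass centre within 12 mm of the view point, upright and square to the camera within 0.14 rad; knob within 0.1 rad of the green mark; other lenses within 10 mm, bottle and case within 15 mm of their start (all of step 1 and distance between lens_red_centre and view_point below 0.012 m and angle between the y axis of lens_red_centre and the x axis of view_point, either way round below 0.14 rad and angle between lens_red's own z axis and vertical below 0.14 rad and linear speed of lens_red below 0.02 m/s and contact force between lens_red and the fingers above 0.5 N and contact force between lens_red and camera_stand below 0.05 N and contact force between lens_red and lens_rack below 0.05 N and distance of each of lens_black, lens_blue from where it was at the start of the episode below 0.01 m and distance of each of drops_bottle, lens_case from where it was at the start of the episode below 0.015 m); the arm keeps its last pose, push and grip.
It fails at once if the red lens touches the camera stand (contact force between lens_red and camera_stand above 0.5 N).
It fails at once if another lens is disturbed (moved over 10 mm) (distance of any of lens_black, lens_blue from where it was at the start of the episode above 0.01 m).
It fails at once if the bottle or the lens case is disturbed (moved over 15 mm) (distance of any of drops_bottle, lens_case from where it was at the start of the episode above 0.015 m).
It also fails if it takes over 61 s, if anything falls off the work surface, if the arm or the gripper's body presses on something with over 40 N, if the wrist force passes 120 N, or if a joint passes its speed limit or range.

ROBOT

A 6-joint arm with a two-finger parallel gripper is mounted at the origin on the work surface. World frame = base frame: x ahead of the robot, y to its left, z up, the work surface at z = 0. Lengths are in mm, angles in rad, forces in N, time in s.
With the tool pointing down it reaches from about 400 to 925 mm from the base axis. Payload 12.5 kg.
Tool frame: the origin (TCP) lies on the mounting face of the last link; the fingertips stand 190 mm ahead of it and the grasp point (between the pads) lies 171 mm ahead of it (env.tcp_to_tips is the distance from the TCP to the fingertips, in mm); x points along the fingers, y is the direction in which the jaws open and shut, and the axes are right-handed (so a half turn about x gives the same grasp; the last joint's range is limited). The gripper opens to 95 mm and grips with 3 to 60 N. Pads are 20 mm wide; open, the fingers measure 119 mm over their backs; the gripper's body (75 mm by 180 mm) begins 59 mm behind the grasp point.
Start: joints at [-1.449, 0.491, 1.559, -0, 1.092, -0.106], TCP at [141.167, -608.849, 404.761] pointing down, gripper open.
Joint ranges: [-3.1, 3.1], [-0.84, 2.19], [0.05, 2.79], [-1.13, 4.28], [0.06, 2.93], [-2.69, 2.69]. Speed limits (rad/s): [2.22, 2.22, 2.79, 3.14, 3.14, 3.14].

INTERFACE

Orientations are given as [roll, pitch, yaw] about the fixed x, y, z axes, in that order (R = Rz(yaw) Ry(pitch) Rx(roll)).
In Python, from cell import monitor, cams, job, env gives the robot as it stands. The module is installed in compiled form; this text tells all that it offers.
- The arm moves only by the tool apply_moves, never from a script. Its argument "series" is a list of rows, each a list of 3 entries, a list of its own where there are three numbers: the closure, from -1 (fully open) to 1 (shut), so that 0 is half open, then the shift along the tool's x, y, z in cm, then the turn about the tool's x in rad. A call has 1 to 20 rows; each row is the pose to reach, as a shift and turn from the pose commanded when the call began, along the tool's axes at that moment; what a row does not reach only later rows make up. A row lasts 1/8 s, in which the tool goes at most 62.5 mm and 10.7 degrees, less where a joint would pass 70% of its speed; a pose out of reach is approached as far as the arm can. A call with a gripper value outside its range is refused whole. The fingers move at their own pace and stop on an object; the grip force is fixed at half the most. Time passes only in rows, so rows that repeat a pose let the fingers close. It gives the time, the measured TCP pose, the force and the opening at its end, in the units of the state.
- monitor.state(): the state, without advancing time (a new reading comes with each control period).
- cams.read_camera(name): name is "scene" or "top" or "wrist"; returns a dict with "image" (420x560x3 uint8, red, green, blue), "fx", "fy", "cx", "cy" (pixels), "position" and "orientation" of the camera in the world. Camera axes: x right, y down, z forward; pixel columns grow to the right and rows downward; lengths in mm; the calibration is good to about 2 mm. A picture is of the moment at which its call begins. There is no depth.
- job.job_done(): hands the job in, once; it reports no verdict.
The state is a dict: "t": time; "joints": joint angles; "qvel": joint speeds; "tau": joint torques, N m; "eef_pos": TCP position; "tcp_rot": TCP orientation; "ft_force": force on the tool from outside, world axes, zero at the start; "moment": the same for the moment, N m; "opening": opening from 0.0 (shut) to 1.0 (fully open).
Only numpy, scipy, OpenCV 4.12 (cv2) and the standard library are available. Lean on these libraries where they do the work, as an engineer would, in place of code of your own. Each camera call takes 0.05 s, during which the arm holds its last target. There are 200 camera calls.

## Working session

There is one attempt and no reset: what is moved stays moved. The work goes in short steps, Python scripts to look and compute and a tool call to move; the robot and the scene stay as the last step left them, time stands still between calls to the robot, and variables do not carry over. Pictures are saved under pics/ and viewed, about 8 in all and at most 12, crops included, and the job is handed in when it is done.

Besides the shell and the picture viewer there is one more tool, called after "Call:" as a command line: name --argument value ..., lists and objects as JSON in quotes. apply_moves: Moves the arm, as the interface text tells. Its arguments: {"type":"object","properties":{"series":{"type":"array"}},"required":["series"]}

```bash
mkdir -p pics; cat > h.py <<'E'
import numpy as np, cv2
from scipy.spatial.transform import Rotation as R
from cell import monitor, cams, job, env
def shot(n):
    c=cams.read_camera(n); return c
def rot(o):
    o=np.array(o,float)
    if o.shape==(3,3): return o
    if o.size==3: return R.from_euler('xyz',o).as_matrix()
    raise Exception(o)
def onplane(c,px,z):
    d=rot(c['orientation'])@np.array([(px[0]-c['cx'])/c['fx'],(px[1]-c['cy'])/c['fy'],1])
    p=np.array(c['position'],float); return p+d*(z-p[2])/d[2]
def proj(c,P):
    q=rot(c['orientation']).T@(np.array(P,float)-np.array(c['position'])); return np.array([c['cx']+c['fx']*q[0]/q[2],c['cy']+c['fy']*q[1]/q[2]])
def save(c,name): cv2.imwrite('pics/'+name,c['image'][:,:,::-1])
E
python3 - <<'E'
from h import *
for n in ['top','scene']:
    c=shot(n); save(c,n+'0.png'); print(n,{k:np.round(c[k],3).tolist() for k in c if k!='image'})
    np.savez('pics/'+n+'0.npz',**c)
print(monitor.state())
E
```

```text
top {'fx': 496.628, 'fy': 496.628, 'cx': 279.226, 'cy': 208.959, 'position': [531.674, -10.259, 1150.609], 'orientation': [-3.079, 0.018, -1.569]}
scene {'fx': 500.235, 'fy': 500.235, 'cx': 277.423, 'cy': 207.687, 'position': [1260.655, -220.382, 887.184], 'orientation': [-2.391, 0.009, 1.233]}
{'t': 0.1, 'joints': array([-1.44858112e+00,  4.91465605e-01,  1.55938423e+00, -2.87391134e-06,
        1.09169291e+00, -1.05628482e-01]), 'qvel': array([-0.00212235, -0.00268071, -0.00200437, -0.00132627,  0.00015707,
       -0.0010549 ]), 'tau': array([ 1.97234411e-03, -6.13622832e+01, -2.58607274e+01,  6.93008001e-02,
        4.69786604e-02, -5.88852026e-05]), 'eef_pos': array([ 141.17411568, -608.81457468,  404.2424911 ]), 'tcp_rot': array([-1.67374184,  1.56984623,  1.69569583]), 'ft_force': array([ 0.68957063, -0.02143827,  0.57225441]), 'moment': array([ 0.04761389, -0.00170872,  0.04388924]), 'opening': 1.000117532374346}
```

View pics/top0.png

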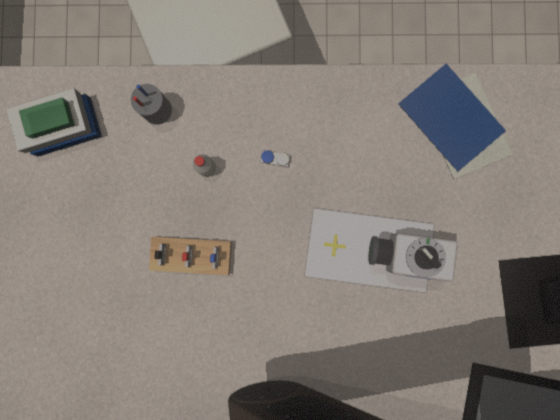

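View pics/scene0.png

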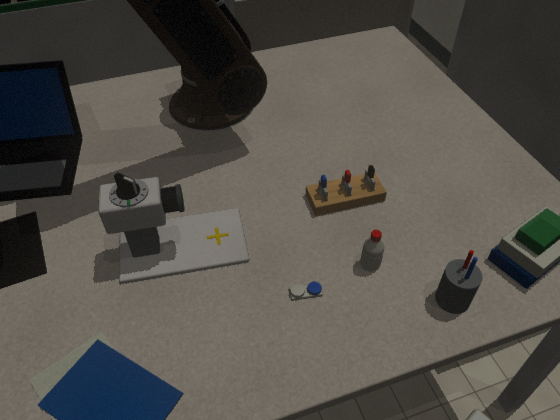

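Top view: stand at right (cross ~(335,245), dial ~(426,257), green mark at (428,241)); rack at (190,256) with tabs black (158), red (186), blue (214). The scene view agrees. Now I'll measure.

```bash
cat >> h.py <<'E'
def blobs(c,lo,hi,box,mn=4):
    x0,y0,x1,y1=box; hsv=cv2.cvtColor(c['image'],cv2.COLOR_RGB2HSV)[y0:y1,x0:x1]
    m=cv2.inRange(hsv,np.array(lo),np.array(hi)); n,l,s,ce=cv2.connectedComponentsWithStats(m)
    return [(s[i,4],ce[i]+[x0,y0],s[i,:4]+[x0,y0,0,0]) for i in range(1,n) if s[i,4]>=mn]
def tri(c1,p1,c2,p2):
    A=[];b=[]
    for c,p in((c1,p1),(c2,p2)):
        d=rot(c['orientation'])@np.array([(p[0]-c['cx'])/c['fx'],(p[1]-c['cy'])/c['fy'],1]);d/=np.linalg.norm(d)
        M=np.eye(3)-np.outer(d,d);A.append(M);b.append(M@np.array(c['position'],float))
    return np.linalg.lstsq(np.vstack(A),np.hstack(b),rcond=None)[0]
E
python3 - <<'E'
from h import *
t=dict(np.load('pics/top0.npz'));s=dict(np.load('pics/scene0.npz'))
def show(n,c,*a):
    r=blobs(c,*a); print(n,[(int(q[0]),np.round(q[1],1).tolist(),q[2].tolist()) for q in r]); return max(r,key=lambda q:q[0])[1] if r else None
Y=((22,120,80),(35,255,255))
yt=show('yellow t',t,*Y,(310,220,360,270)); ys=show('yellow s',s,*Y,(190,215,245,260))
print('cross tri',tri(t,yt,s,ys),'plane',onplane(t,yt,12))
G=((45,80,40),(85,255,255))
g=show('green t',t,*G,(400,225,460,290)); print(onplane(t,g,189) if g is not None else '')
Rr=((0,150,60),(8,255,255))
rt=show('red t',t,*Rr,(170,235,205,275)); rs=show('red s',s,*Rr,(330,160,365,190))
print('red tri',tri(t,rt,s,rs),'plane86',onplane(t,rt,86))
B=((100,120,40),(130,255,255))
bt=show('blue t',t,*B,(200,235,225,275)); bs=show('blue s',s,*B,(310,165,335,195)); print('blue tri',tri(t,bt,s,bs))
# rack outline
W=((8,90,60),(22,255,255))
hsv=cv2.cvtColor(t['image'],cv2.COLOR_RGB2HSV); m=cv2.inRange(hsv,np.array(W[0]),np.array(W[1])); m[:225]=0;m[285:]=0;m[:,:140]=0;m[:,240:]=0
p=cv2.findNonZero(m); r=cv2.minAreaRect(p); bx=cv2.boxPoints(r); print('rack',r); q=np.array([onplane(t,a,30) for a in bx]); print(q,q.mean(0),np.linalg.norm(np.diff(q,axis=0),axis=1))
a=cv2.resize(t['image'][215:300,370:470],None,fx=6,fy=6,interpolation=cv2.INTER_CUBIC)
cv2.imwrite('pics/crop1.png',a[:,:,::-1])
E
```

```text
yellow t [(8, [335.1, 238.6], [335, 236, 2, 7]), (4, [326.5, 244.0], [325, 244, 4, 1]), (30, [335.2, 246.9], [330, 244, 14, 11])]
yellow s [(114, [217.3, 235.6], [207, 228, 22, 17])]
cross tri [ 516.38487471 -115.97963384    5.01703829] plane [ 515.87300283 -117.67400633   12.        ]
green t [(5, [427.6, 241.0], [427, 240, 2, 3])]
[ 529.86150694 -278.2653138   189.        ]
red t [(25, [184.3, 256.0], [183, 253, 4, 7])]
red s [(22, [347.8, 172.4], [346, 170, 5, 6])]
red tri [497.23762209 214.50496517  81.24470135] plane86 [496.94660383 212.2103137   86.        ]
blue t [(14, [212.1, 258.0], [211, 255, 3, 6])]
blue s [(17, [323.4, 177.1], [321, 175, 5, 5])]
blue tri [492.91512307 154.1478689   81.65297622]
rack ((189.53892517089844, 255.37744140625), (78.84616088867188, 32.499088287353516), 3.5763344764709473)
[[465.37360099 303.03916504  30.        ]
 [538.40097924 299.72059822  30.        ]
 [527.54577416 121.14728789  30.        ]
 [454.81296293 125.16267012  30.        ]] [496.53332933 212.26743032  30.        ] [ 73.10274181 178.90294195  72.84356611]
```

View pics/crop1.png

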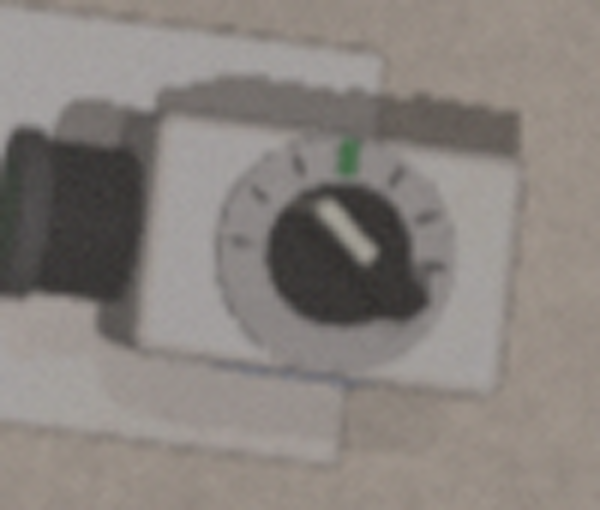

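The crop shows the dial centred near (426,257), the green mark at the top, and the pointer running up-left ≈0.74 rad from the zero tick.

```bash
python3 - <<'E'
from h import *
t=dict(np.load('pics/top0.npz'));s=dict(np.load('pics/scene0.npz'))
f=lambda u,v:((u+.5)/6-.5+370,(v+.5)/6-.5+215)
D=onplane(t,f(336,252.5),189); p0=onplane(t,f(240,241),189); g=onplane(t,f(349,157),189)
cr=onplane(t,(335,245),12)
# cross mask whole
a=onplane(t,f(320,200),228);b=onplane(t,f(372,260),228)
print('dial',D,'cross',cr,np.linalg.norm((D-cr)[:2]))
yaw=lambda v:np.degrees(np.arctan2(v[1],v[0]))
print('yaw by cross-dial',yaw(D-cr),'zero tick',yaw(D-p0),'green',yaw(g-D)-90,'radius',np.linalg.norm(p0-D),np.linalg.norm(g-D))
print('pointer',a,b,yaw(a-b),np.linalg.norm(a-b))
# base corners: plate edges
for pt in [(312,209),(306.5,282),(431,289.5)]: print(onplane(t,pt,12))
print('tcp R\n',rot(monitor.state()['tcp_rot']))
E
```

```text
dial [ 499.85808186 -273.90305752  189.        ] cross [ 520.12103705 -117.16630758   12.        ] 158.0411216538017
yaw by cross-dial -97.36635115348358 zero tick -96.74081498709053 green -98.6865880611584 radius 30.718469537235027 30.837153234147525
pointer [ 517.20125169 -258.59121616  228.        ] [ 498.87895179 -274.15692008  228.        ] 40.349554002054575 24.041585055579183
[602.43891738 -64.94588913  12.        ]
[436.08273391 -51.99508309  12.        ]
[ 420.04566726 -333.37615215   12.        ]
tcp R
 [[-1.18358261e-04  2.25878703e-01 -9.74155428e-01]
 [ 9.42695218e-04 -9.74154977e-01 -2.25878713e-01]
 [-9.99999549e-01 -9.45066275e-04 -9.76354848e-05]]
```

Call:
apply_moves --series '[[-1, [-6, 0, 0], 0], [-1, [-10, 0, 0], 0], [-1, [-10, -8, -14], -0.15], [-1, [-10, -16, -28], -0.3], [-1, [-9, -24.5, -42.5], -0.48], [-1, [-9, -24.5, -42.5], -0.48], [-1, [-9, -24.5, -42.5], -0.48], [-1, [-9, -24.5, -42.5], -0.48], [-1, [-9, -24.5, -42.5], -0.48], [-1, [-9, -24.5, -42.5], -0.48], [-1, [-9, -24.5, -42.5], -0.48], [-1, [-9, -24.5, -42.5], -0.48], [-1, [-9, -24.5, -42.5], -0.48], [-1, [-9, -24.5, -42.5], -0.48], [-1, [-9, -24.5, -42.5], -0.48], [-1, [-9, -24.5, -42.5], -0.48]]'

```text
t: 2.1
eef_pos: [499.7, -274.5, 494.8]
tcp_rot: [1.461, 1.571, -0.974]
ft_force: [-0.1, -1.1, -0.1]
opening: 1.004
```

```bash
python3 - <<'E'
from h import *
c=shot('wrist'); save(c,'w1.png'); np.savez('pics/w1.npz',**c)
print({k:np.round(c[k],3).tolist() for k in c if k!='image'})
s=monitor.state(); print(s['eef_pos'],rot(s['tcp_rot'])[:,1],s['joints'])
D=(499.9,-273.9,228)
print(proj(c,D))
E
```

```text
{'fx': 335.379, 'fy': 335.379, 'cx': 278.731, 'cy': 206.816, 'position': [560.795, -221.843, 475.02], 'orientation': [2.851, -0.001, -0.864]}
[ 499.73254321 -274.34565458  494.76153742] [ 6.49915295e-01 -7.60006647e-01  7.94342180e-05] [-6.17910179e-01  3.32926779e-01  1.56999167e+00 -6.58152888e-05
  1.23860790e+00  2.45434630e-01]
[278.60082009 214.62288651]
```

View pics/w1.png

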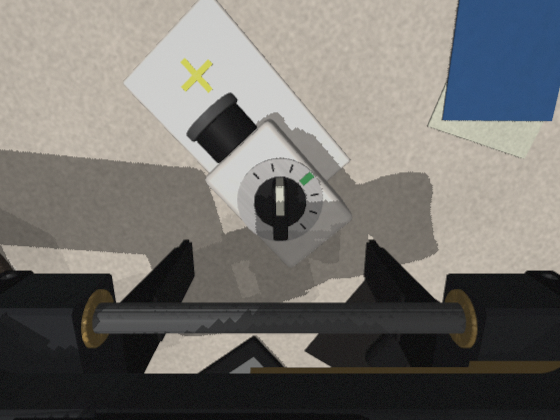

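The wrist view shows the bar vertical at column ~280, midway between the fingers, with the cross at (197,75) and the dial at (280,200).

```bash
python3 - <<'E'
from h import *
c=dict(np.load('pics/w1.npz')); t=dict(np.load('pics/top0.npz'));
print('dial w',onplane(c,(280,200.5),189))
r=blobs(c,(22,100,80),(35,255,255),(170,50,225,100),20); print(r)
p=max(r,key=lambda q:q[0])[2]; pc=(p[0]+(p[2]-1)/2,p[1]+(p[3]-1)/2); print('cross w',onplane(c,pc,12), onplane(c,r[0][1],12))
print('tri',tri(t,(335,245),c,r[0][1]))
r=blobs(c,(45,80,40),(85,255,255),(290,165,330,195),10); print('green',onplane(c,r[0][1],189))
m=blobs(c,(0,0,0),(180,255,55),(240,150,320,250),50); print(m)
E
```

```text
dial w [ 501.08481043 -274.53556116  189.        ]
[(np.int32(437), array([196.3020595,  75.       ]), array([181,  59,  31,  33]))]
cross w [ 521.49454487 -115.61446552   12.        ] [ 521.74727265 -115.91066484   12.        ]
tri [ 521.05632011 -116.70978313   14.60870111]
green [ 531.16057714 -278.93862362  189.        ]
[(np.int32(1881), array([279.88516746, 206.26900585]), array([255, 177,  51,  64]))]
```

Call:
apply_moves --series '[[0, [3, 0.05, -0.05], 0], [0, [6, 0.05, -0.05], 0], [0, [8.5, 0.05, -0.05], 0], [0, [10, 0.05, -0.05], 0], [0, [10.5, 0.05, -0.05], 0], [0, [10.5, 0.05, -0.05], 0], [1, [10.5, 0.05, -0.05], 0], [1, [10.5, 0.05, -0.05], 0], [1, [10.5, 0.05, -0.05], 0], [1, [10.5, 0.05, -0.05], 0], [1, [10.5, 0.05, -0.05], 0], [1, [10.5, 0.05, -0.05], 0]]'

```text
t: 3.65
eef_pos: [500.7, -274.4, 389.9]
tcp_rot: [1.537, 1.57, -0.896]
ft_force: [1.2, -3.3, 0.1]
opening: 0.121
```

Call:
apply_moves --series '[[1, [0, 0, 0], 0.12], [1, [0, 0, 0], 0.24], [1, [0, 0, 0], 0.36], [1, [0, 0, 0], 0.48], [1, [0, 0, 0], 0.6], [1, [0, 0, 0], 0.72], [1, [0, 0, 0], 0.8], [1, [0, 0, 0], 0.835], [1, [0, 0, 0], 0.835], [1, [0, 0, 0], 0.835], [1, [0, 0, 0], 0.835]]'

```text
t: 5.03
eef_pos: [500.6, -274.3, 389.9]
tcp_rot: [2.396, 1.57, -0.873]
ft_force: [1.5, -3.6, 2.9]
opening: 0.125
```

Call:
apply_moves --series '[[-0.4, [0, 0, 0], 0], [-0.4, [0, 0, 0], 0], [-0.4, [0, 0, 0], 0], [-0.4, [-3, 0, 0], 0], [-0.4, [-7, 0, 0], 0], [-0.4, [-10.5, 0, 0], 0], [-0.4, [-10.5, 0, 0], 0], [-0.4, [-10.5, 0, 0], 0]]'

```text
t: 6.02
eef_pos: [500.4, -274.1, 493.9]
tcp_rot: [-0.457, 1.57, 2.558]
ft_force: [0.6, -0.3, -0.5]
opening: 0.696
```

```bash
python3 - <<'E'
from h import *
c=shot('wrist'); np.savez('pics/w2.npz',**c)
s=monitor.state(); print(s['eef_pos'],np.degrees(np.arctan2(*rot(s['tcp_rot'])[1::-1,1])),s['joints'])
a=c['image'][130:270,200:360]; cv2.imwrite('pics/w2.png',cv2.resize(a,None,fx=4,fy=4,interpolation=cv2.INTER_CUBIC)[:,:,::-1])
E
```

```text
[ 500.48236057 -274.18398944  493.63422074] -97.28794920199756 [-6.16916085e-01  3.34882372e-01  1.57004337e+00 -3.09099899e-05
  1.23842693e+00  1.08108843e+00]
```

View pics/w2.png

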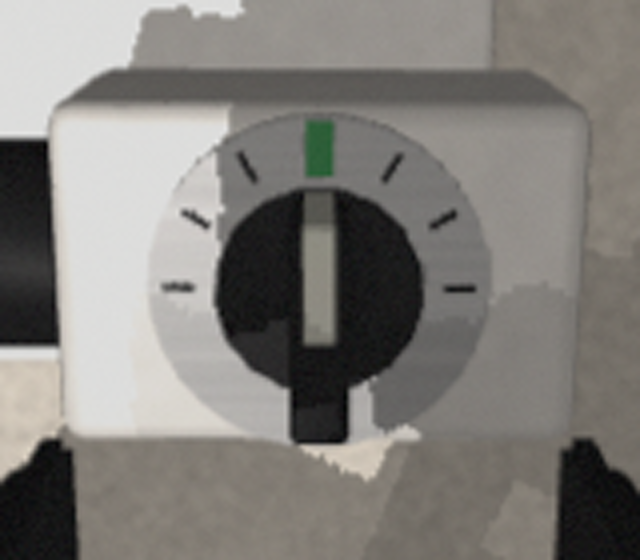

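Knob pointer stands on the green mark (crop: pointer and mark both at column 319). On to the red lens.

Call:
apply_moves --series '[[0.2, [0, -6, 0.8], 0], [0.2, [0, -12, 1.6], 0], [0.2, [0, -18, 2.4], 0], [0.2, [0, -24, 3.2], 0], [0.2, [0, -30, 4.0], 0], [0.2, [0, -36, 4.8], -0.066], [0.2, [0, -42, 5.7], -0.066], [0.2, [0, -48.3, 6.5], -0.066], [0.2, [0, -48.3, 6.5], -0.066], [0.2, [5, -48.3, 6.5], -0.066], [0.2, [10, -48.3, 6.5], -0.066], [0.2, [13, -48.3, 6.5], -0.066], [0.2, [13, -48.3, 6.5], -0.066], [0.2, [13, -48.3, 6.5], -0.066], [0.2, [13, -48.3, 6.5], -0.066], [0.2, [13, -48.3, 6.5], -0.066]]'

```text
t: 8.07
eef_pos: [497.3, 213.0, 365.6]
tcp_rot: [-2.881, 1.569, 0.2]
ft_force: [0.5, 0.5, -0.1]
opening: 0.401
```

```bash
python3 - <<'E'
from h import *
c=shot('wrist'); save(c,'w3.png'); np.savez('pics/w3.npz',**c); t=dict(np.load('pics/top0.npz'))
s=monitor.state(); print(s['eef_pos'],np.degrees(np.arctan2(*rot(s['tcp_rot'])[1::-1,1])),s['opening'])
p=s['eef_pos'].copy(); p[2]=86; print('tool axis at 86 ->',proj(c,p))
r=blobs(c,(0,130,50),(8,255,255),(0,0,560,420),60); print(r)
for q in r: print(onplane(c,q[1],86))
E
```

```text
[497.32393671 213.05774726 365.42024668] -93.50585301229336 0.40015453513646004
tool axis at 86 -> [278.71315325 210.95848626]
[(np.int32(298), array([278.94966443, 206.76174497]), array([273, 193,  12,  28]))]
[500.857299   212.64601625  86.        ]
```

View pics/w3.png

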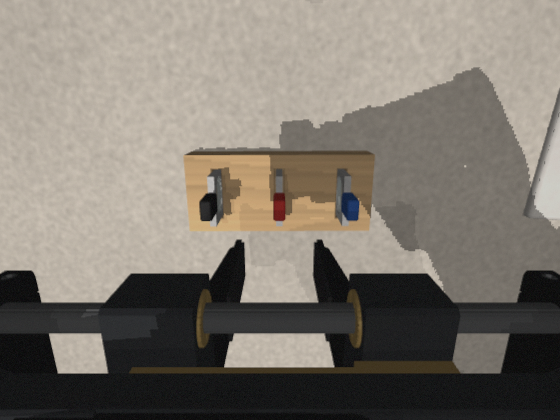

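The red tab sits at (279,207), midway between the fingers, with the neighbours clear at columns 208 and 350 and the rack square in the image.

Call:
apply_moves --series '[[0.2, [4, 0, -0.1], 0], [0.2, [7, 0, -0.1], 0], [0.2, [9, 0, -0.1], 0], [0.2, [10.5, 0, -0.1], 0], [0.2, [11.4, 0, -0.1], 0], [0.2, [11.7, 0, -0.1], 0], [0.2, [11.7, 0, -0.1], 0], [0.2, [11.7, 0, -0.1], 0], [1, [11.7, 0, -0.1], 0], [1, [11.7, 0, -0.1], 0], [1, [11.7, 0, -0.1], 0], [1, [11.7, 0, -0.1], 0], [1, [11.7, 0, -0.1], 0], [1, [11.7, 0, -0.1], 0]]'

```text
t: 9.88
eef_pos: [498.4, 213.0, 247.7]
tcp_rot: [1.902, 1.571, -1.3]
ft_force: [0.4, 0.3, 1.7]
opening: 0.1
```

Call:
apply_moves --series '[[1, [-0.5, 0, 0], 0], [1, [-1.5, 0, 0], 0], [1, [-3, 0, 0], 0], [1, [-5, 0, 0], 0], [1, [-8, 0, 0], 0], [1, [-11, 0, 0], 0], [1, [-13.5, 0, 0], 0], [1, [-13.5, 0, 0], 0], [1, [-13.5, 0, 0], 0], [1, [-13.5, 0, 0], 0]]'

```text
t: 11.12
eef_pos: [498.3, 213.0, 381.8]
tcp_rot: [0.384, 1.569, -2.819]
ft_force: [0.4, 0.7, -0.9]
opening: 0.102
```

```bash
python3 - <<'E'
from h import *
s=monitor.state(); print(s['eef_pos'],s['opening'])
t=shot('top');c=shot('scene')
rt=max(blobs(t,(0,150,60),(8,255,255),(150,220,260,300)),key=lambda q:q[0]) if blobs(t,(0,150,60),(8,255,255),(150,220,260,300)) else None
rs=blobs(c,(0,130,60),(8,255,255),(300,60,370,190)); print(rt,rs)
a=c['image'][60:260,240:440]; cv2.imwrite('pics/s4.png',cv2.resize(a,None,fx=3,fy=3,interpolation=cv2.INTER_CUBIC)[:,:,::-1])
y=np.array([-.061,-.998]);z=np.array([-.998,.061]); d=np.array([521,-116.4])-s['eef_pos'][:2]; print('shift y,z',d@y,d@z)
E
```

```text
[498.25569772 212.98316033 381.82617292] 0.10213383099564778
None [(np.int32(6), array([354.83333333, 127.33333333]), array([354, 126,   3,   3]))]
shift y,z 327.3369915660295 -42.791186453540305
```

View pics/s4.png

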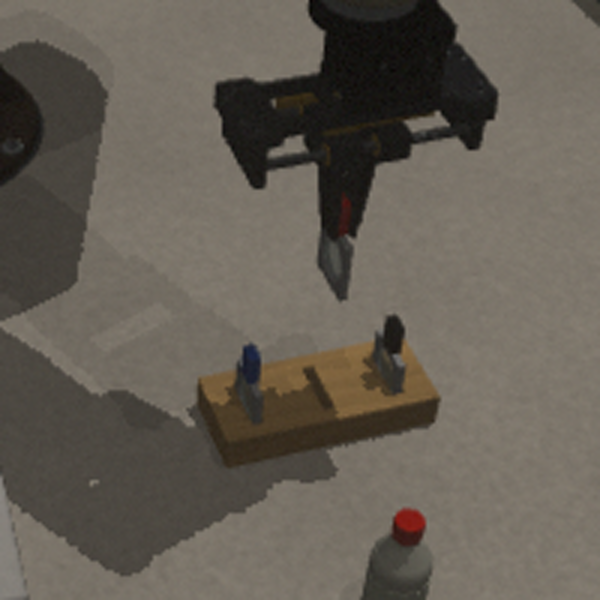

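The crop shows the red lens held upright and clear; the other two are still in the rack. Now I'll carry it to the view point.

Call:
apply_moves --series '[[1, [0, 3, -0.4], 0.02], [1, [0, 7.5, -1.0], 0.04], [1, [0, 12, -1.6], 0.066], [1, [0, 16.5, -2.2], 0.066], [1, [0, 21, -2.8], 0.066], [1, [0, 25.5, -3.4], 0.066], [1, [0, 29.5, -3.9], 0.066], [1, [0.5, 32, -4.2], 0.066], [1, [1.2, 32.7, -4.3], 0.066], [1, [1.7, 32.7, -4.3], 0.066], [1, [1.7, 32.7, -4.3], 0.066], [1, [1.7, 32.7, -4.3], 0.066], [1, [1.7, 32.7, -4.3], 0.066], [1, [1.7, 32.7, -4.3], 0.066], [1, [1.7, 32.7, -4.3], 0.066]]'

```text
t: 13.1
eef_pos: [521.3, -115.9, 365.8]
tcp_rot: [2.697, 1.571, -0.572]
ft_force: [-0.0, 0.8, -0.8]
opening: 0.108
```

```bash
python3 - <<'E'
from h import *
s=monitor.state(); print(s['eef_pos'],np.degrees(np.arctan2(*rot(s['tcp_rot'])[1::-1,1])),s['opening'],np.abs(s['qvel']).max())
c=shot('scene');w=shot('wrist');t=shot('top')
L=np.array([521,-116.4,125]); yl=np.array([np.cos(np.radians(-97.3)),np.sin(np.radians(-97.3)),0]); xl=np.array([-yl[1],yl[0],0])
im=cv2.resize(c['image'][100:300,90:290],None,fx=3,fy=3,interpolation=cv2.INTER_CUBIC)[:,:,::-1].copy()
for sy in(-3,3):
    q=np.array([(proj(c,L+xl*a+yl*sy+[0,0,z])-[90,100]+.5)*3-.5 for a,z in((-23,0),(23,0),(23,50),(-23,50))])
    cv2.polylines(im,[q.round().astype(int)],True,(0,255,0) if sy<0 else (255,0,255),1)
cv2.imwrite('pics/s5.png',im)
wi=w['image'][:,:,::-1].copy(); cv2.imwrite('pics/w5.png',wi)
t0=dict(np.load('pics/top0.npz'))
for n,a in {'redcap':((0,150,60),(8,255,255),(190,150,215,175)),'bluetab':((100,120,40),(130,255,255),(200,235,225,275)),'casecap':((100,120,40),(130,255,255),(255,145,280,170)),'green':((45,80,40),(85,255,255),(400,225,460,290))}.items():
    print(n,[max(blobs(k,*a),key=lambda q:q[0])[1].round(1) if blobs(k,*a) else None for k in(t0,t)])
E
```

```text
[ 521.27842197 -115.93518225  365.81558957] -97.28471203911147 0.10800594349966007 0.001992556884871221
redcap [array([198.8, 160.3]), array([198.7, 160. ])]
bluetab [array([212.1, 258. ]), array([212.1, 257.9])]
casecap [array([267.3, 154.9]), array([266. , 155.9])]
green [array([427.6, 241. ]), array([427.6, 241.2])]
```

View pics/s5.png

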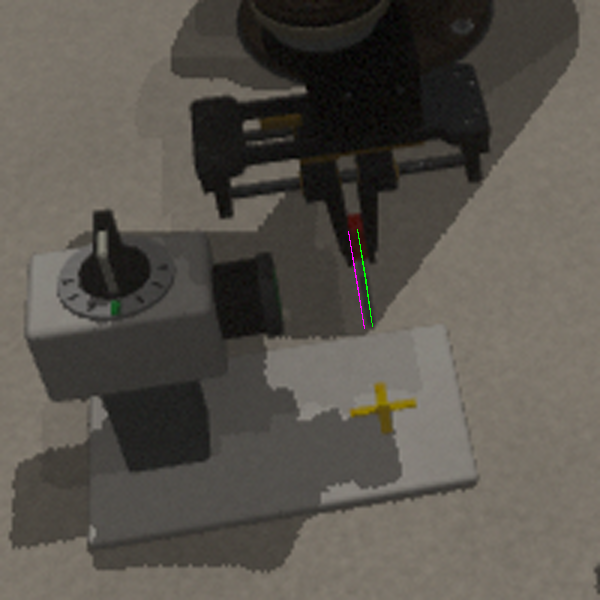

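View pics/w5.png

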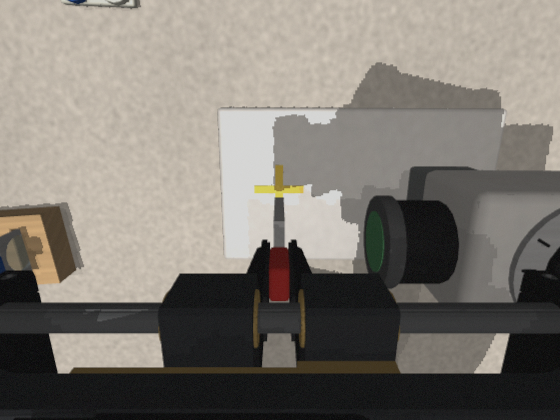

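The scene view shows the lens edge-on inside the predicted outline (bottom edge ~(368,327)) and clear of the stand. The wrist view shows it upright over the cross column (279,188) and parallel to the objective face. Handing in.

```bash
python3 -c "
from h import *
print(job.job_done())"
```

```text
the job is handed in; nothing more can be done
None
```

I turned the focus knob to the green mark. Then I lifted the red lens out of the rack, held it in front of the camera above the yellow cross, and handed the job in; no verdict was reported.

- **Knob:** a close-up taken just after release shows the white pointer lined up with the green mark. I did not go near the knob again, and the last scene view still shows it there.
- **Lens:** the tool was at (521.3, -115.9, 365.8) mm, against the cross measured at (521.0, -116.4). I estimate the glass centre is about 1 mm high and within about 2–3 mm sideways. The jaws stand at -97.28° against the stand's -97.3°. The height comes from where I gripped the lens in the rack, not from a direct measurement. The gripper was still closed on the tab, and in the scene and wrist views the lens is upright and clear of the stand.
- **Other objects:** the bottle cap and blue tab moved 0.3 pixel or less in the top view. The black lens was still in the rack after the lift, but I did not measure it.
- **One check disagreed:** the lens case's blue cap appeared to shift about 1.6 pixels (roughly 3–4 mm). The arm never came near the case, so I put this down to lighting or shadow; it is within the 15 mm limit.

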